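# Open the peg case on to its stop and put the yellow peg away

### The job

Open the blue case: lift its lid by the orange tab and bring it over backwards until it rests against the rubber pad of its stop. Keep hold of it until you feel the pad, so that it neither drops on to the stop nor is forced against it. Then put the yellow clothes peg into the compartment that holds the brown peg and leave the lid resting open; do not disturb the soap bar in the case, the pink peg or the polish tin.

Things in the scene. Friction and masses are not known exactly. Their poses are not given: they have to be found in the camera images.
- case: Blue open-topped case, fixed; 150 (x) by 220 (y) by 60 high, walls and floor 5 mm. Origin under its centre at worktop height; x points to the hinge side (rear), y left. A grey wall 47 mm high at y = 0 makes a left and a right compartment, 140 by 102 inside; which of them holds the brown peg varies. Behind it stands a steel stop frame 175 mm high with a rubber pad.
- lid (a joint): Hinge of the blue lid (150 by 224 by 8 mm, 0.25 to 0.4 kg), along the case's y: 0 closed, grows as the lid is lifted over backwards, pi/2 upright. It falls shut short of upright and falls back on to the stop beyond it; light friction and damping. The adjustable stop meets it somewhere between 1.7 and 2.0 rad: the setting differs each time and is not listed.
- lid_hinge (a point): Point on the hinge axis, middle of the case's rear upper edge, 64 mm above the worktop; axes as the case's.
- lid_grip (a point): Grip point on the orange tab at the middle of the lid's front edge. Tab 24 mm wide (along the hinge), 10 thick, jutting 46; the point is 28 mm from the lid's edge, mid width and thickness, 178 mm from the hinge axis. x points to the hinge. Gripped across the 24 mm, the tab pivots between the fingers, so a gripper that stays pointing down can follow the whole swing.
- stop_pad (a joint): Travel (m) of the stop's spring-backed rubber pad: 0 free, grows as the lid presses it back, about 2 N per mm. It meets the lid 100 mm above the hinge. The resting lid alone presses it in 0.1 to 1.5 mm; pressed in by more than 8 mm (about 9 N at the tab) the stop has been forced.
- yellow_peg: Yellow clothes peg lying flat on the worktop to the left of the case, 15 (x) by 72 (y, its length) by 12 mm high, 12 g; origin at the middle of its underside.
- pink_peg: Pink clothes peg of the same size on the worktop; leave it. It and the yellow one may have swapped places.
- brown_peg: Brown wooden clothes peg of the same size lying in the front part of one compartment, about across it (length along the case's y); origin at the middle of its underside. The rear half of its compartment is free.
- soap_bar: Green soap bar, 44 by 72 by 21 mm, in the front part of the other compartment; leave it.
- tin: Round polish tin with a tan lid, 65 mm across, 29 mm high, on the left of the worktop; leave it.

How it is judged:
On the way, in this order (a step that is already met when the one before it is completed fails the run):
1. the lid rests open against the stop's pad, let go (value of joint lid above 1.62 rad and value of joint stop_pad above 0.0001 m and velocity of joint lid below 0.05 rad/s and contact force between the fingers and case below 0.2 N), for 0.3 s.
2. the yellow peg lies in the compartment that holds the brown peg (x of yellow_peg in the frame of case between -0.07 and 0.07 m and y of yellow_peg in the frame of case between -0.106 and 0.106 m and z of yellow_peg in the frame of case below 0.04 m and (y of each of brown_peg, yellow_peg in the frame of case above 0.015 m or y of each of brown_peg, yellow_peg in the frame of case below -0.015 m)), for 0.2 s.
At the end, for the whole second after the job is handed in: Lid at rest against the stop's pad by its own weight (above 1.62 rad, pad pressed in 0.1 to 4 mm); yellow peg still, inside the case (underside under 40 mm high), in the brown peg's compartment; soap bar, pink peg and tin within 30 mm of their starts (all of step 2 and value of joint lid above 1.62 rad and value of joint stop_pad between 0.0001 and 0.004 m and linear speed of yellow_peg below 0.02 m/s and velocity of joint lid below 0.05 rad/s and distance of each of soap_bar, pink_peg, tin from where it was at the start of the episode below 0.03 m); the robot touches nothing.
It fails at once if the lid drops back: beyond upright it moves faster than 1.3 rad/s (value of joint lid above 1.6 rad and velocity of joint lid above 1.3 rad/s).
It fails at once if the stop is forced: its pad is pressed in by more than 8 mm (value of joint stop_pad above 0.008 m).
It fails at once if the soap bar is moved by more than 30 mm (distance of soap_bar from where it was at the start of the episode above 0.03 m).
It fails at once if the pink peg is moved by more than 30 mm (distance of pink_peg from where it was at the start of the episode above 0.03 m).
It fails at once if the polish tin is moved by more than 30 mm (distance of tin from where it was at the start of the episode above 0.03 m).
It also fails if it takes over 72 s, if anything falls off the work surface, if the arm or the gripper's body presses on something with over 40 N, if the wrist force passes 120 N, or if a joint passes its speed limit or range.

### The arm

A 7-joint arm with a two-finger parallel gripper is mounted at the origin on a cart in front of the work surface, level with it; the furniture and walls round the work are solid. World frame = base frame: x ahead of the robot, y to its left, z up, the work surface at z = 0. Lengths are in m, angles in rad, forces in N, time in s.
With the tool pointing down it reaches from about 0.35 to 0.9 m from the base axis. Payload 8.1 kg.
Tool frame: the origin (TCP) lies at the very end of the fingers, on their centre line; the grasp point (between the pads) lies 19 mm behind it; z points along the fingers, y is the line along which they close (so a half turn about z gives the same grasp; the last joint's range is limited). The gripper opens to 92 mm and grips with 3 to 60 N. Pads are 19 mm wide; open, the fingers measure 130 mm over their backs; the gripper's body (75 mm by 190 mm) begins 47 mm behind the grasp point.
Start: joints at [1.176, 0.434, 0.025, 1.573, -0.012, 1.134, -0.075], TCP at [0.18, -0.599, 0.227] pointing down, gripper open.
Joint ranges: [-2.62, 2.62], [-0.44, 2.09], [-1.27, 1.32], [0.08, 2.57], [-1.32, 4.46], [0.12, 2], [-2.74, 2.74]. Speed limits (rad/s): [2.22, 2.22, 3.01, 3.01, 3.14, 3.14, 3.14].

### API

Orientations are given as a rotation vector (axis times angle).
In Python, from cell import arm gives the robot as it stands.
- The arm moves only by the tool jog_arm, never from a script. Its argument "rows" is a list of rows, each a list of 3 entries, a list of its own where there are three numbers: the shift along the world's x, y, z in cm, then the turn, a rotation vector about the world's x, y, z in degrees, then the opening, from 0 (shut) to 1 (fully open). A call has 1 to 8 rows; each row is the pose to reach, as a shift and turn from the pose commanded when the call began; what a row does not reach only later rows make up. A row lasts 1/8 s, in which the tool goes at most 62.5 mm and 10.7 degrees, less where a joint would pass 70% of its speed; a pose out of reach is approached as far as the arm can. A call with a gripper value outside its range is refused whole. The fingers move at their own pace and stop on an object; "newtons" is the grip in N (left out, the last holds). Time passes only in rows, so rows that repeat a pose let the fingers close. It gives the time, the measured TCP pose, the force, the opening and the grip force at its end, in the units of the state.
- arm.observe(): the state, without advancing time (a new reading comes with each control period).
- arm.get_image(name): name is "side" or "top" or "wrist"; returns a dict with "img" (420x560x3 uint8, red, green, blue), "depth" (420x560 float32, m along the optical axis (not along the pixel's ray), 0 where there is no reading), "fx", "fy", "cx", "cy" (pixels), "rvec" (rotation vector, rad) and "tvec" (3), from world to camera coordinates, as OpenCV has them; the wrist camera has in their place "mount" (4x4, takes a point from camera to tool coordinates, whose origin is the TCP and whose axes are the flange's). Camera axes: x right, y down, z forward; pixel columns grow to the right and rows downward; lengths in m; the calibration is good to about 2 mm. The wrist camera is an equidistant fisheye: a pixel r from the principal point sees the ray r / f radians off the axis. A picture is of the moment at which its call begins: read the wrist's pose just before it.
- arm.sign_off(): hands the job in; it is judged then, once.
The state is a dict: "clock": time; "joints": joint angles; "dq": joint speeds; "joint_efforts": joint torques, N m; "position": TCP position; "ee_rot": TCP orientation; "force": force on the tool from outside, world axes, zero at the start; "ft_torque": the same for the moment, N m; "width": opening from 0.0 (shut) to 1.0 (fully open); "gripper_force": force on a finger pad.
Only numpy, scipy, OpenCV 4.12 (cv2) and the standard library are available. Lean on these libraries where they do the work, as an engineer would, in place of code of your own. Each camera call takes 0.05 s, during which the arm holds its last target. There are 200 camera calls.

## Working session

There is one attempt and no reset: what is moved stays moved. The work goes in short steps, Python scripts to look and compute and a tool call to move; the robot and the scene stay as the last step left them, time stands still between calls to the robot, and variables do not carry over. Pictures are saved under pics/ and viewed, at most 10 in all, crops included, and the job is handed in when it is done.

Besides the shell and the picture viewer there is one more tool, called after "Request:" as name([rows], argument=value, ...), one row to a line, values as JSON. jog_arm: Moves the arm, as the interface text tells. Its arguments: {"type":"object","properties":{"rows":{"type":"array","items":{"type":"array"}},"newtons":{"type":"number"}},"required":["rows"]}

```bash
ls; mkdir -p pics
python3 - <<'E'
from cell import arm
import cv2,numpy as np
s=arm.observe()
print({k:np.round(v,3) for k,v in s.items()})
ims=[]
for n in("top","side"):
    d=arm.get_image(n);np.savez(f"{n}0.npz",**d);ims.append(d["img"]);print(n,d["fx"],d["cx"],d["cy"],d["rvec"],d["tvec"])
    cv2.imwrite(f"pics/{n}0.png",d["img"][:,:,::-1])
E
```

```text
pics
{'clock': np.float64(0.0), 'joints': array([ 1.176,  0.435,  0.025,  1.574, -0.012,  1.134, -0.075]), 'dq': array([ 0.001,  0.001, -0.002, -0.001,  0.001, -0.   ,  0.001]), 'joint_efforts': array([-1.0000e-03, -6.6785e+01,  9.8500e-01, -3.1446e+01, -6.0000e-02,
        4.3000e-02,  0.0000e+00]), 'position': array([ 0.18 , -0.598,  0.226]), 'ee_rot': array([-3.107e+00, -4.560e-01,  1.000e-03]), 'force': array([-0.225, -0.527, -0.32 ]), 'ft_torque': array([-0.018,  0.026,  0.013]), 'gripper_force': np.float64(0.0), 'width': np.float64(1.002)}
top 446.6717141574621 279.5966775251392 202.07001634593553 [ 2.21872232 -2.15749039  0.02700297] [0.19586437 0.55131702 1.1186754 ]
side 398.02303101143434 285.69976974174466 208.2609333675681 [ 2.08274922 -0.47201163  0.2515353 ] [-0.41766931  0.32633066  0.63888583]
```

View pics/top0.png

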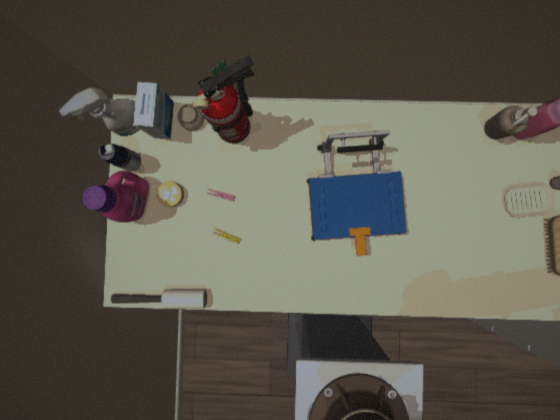

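View pics/side0.png

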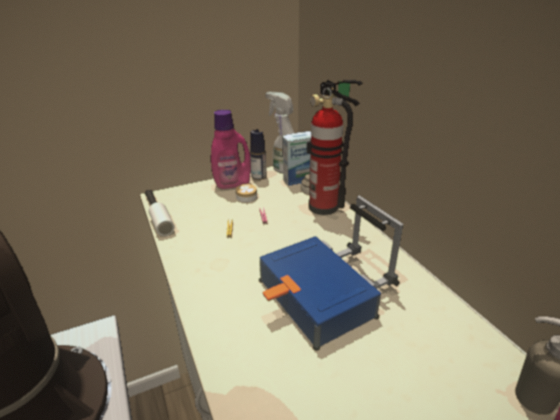

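The top view shows the closed case at about (357,205), its orange tab at (361,243), the yellow peg at (228,236), the pink peg at (222,195) and the tin at (170,194). The side view agrees, with the stop frame behind the case.

```bash
cat > h.py <<'E'
import cv2,numpy as np
from scipy.spatial.transform import Rotation as R
def ray(d,px,z):
    "pixels -> points on plane at height z (fixed cameras)"
    M=R.from_rotvec(d["rvec"]).as_matrix();c=-M.T@d["tvec"]
    px=np.atleast_2d(px).astype(float)
    v=np.c_[(px[:,0]-d["cx"])/d["fx"],(px[:,1]-d["cy"])/d["fy"],np.ones(len(px))]@M
    return c+v*((z-c[2])/v[:,2])[:,None]
def mask(img,h0,h1,s=90,v=40):
    return cv2.inRange(cv2.cvtColor(img,cv2.COLOR_RGB2HSV),(h0,s,v),(h1,255,255))
def biggest(m):
    return max(cv2.findContours(m,cv2.RETR_EXTERNAL,cv2.CHAIN_APPROX_NONE)[0],key=cv2.contourArea)
def rect(d,m,z):
    P=ray(d,biggest(m)[:,0],z)[:,:2]
    c,wh,a=cv2.minAreaRect((P*1000).astype(np.float32))
    return np.round(c,1),np.round(wh,1),round(a,1)
E
python3 - <<'E'
from h import *
d=dict(np.load("top0.npz"));im=d["img"].copy()
print("lid",rect(d,mask(im,100,125,100,50),.068))
mo=mask(im,5,18,150,100);print("tab",rect(d,mo,.069))
a=im.copy();a[:,:200]=0;a[:,250:]=0;a[:180]=0;a[250:]=0
print("yel",rect(d,mask(a,19,35,130,100),.012),cv2.boundingRect(mask(a,19,35,130,100)))
print("pink",rect(d,mask(a,160,179,70,60),.012))
E
```

```text
lid (array([541.1,  23.9]), array([148.1, 222.1]), 5.7)
tab (array([455.1,  15.7]), array([62.1, 45.6]), 1.6)
yel (array([455.5, 341.6]), array([60.6, 11.8]), 69.4) (215, 230, 25, 13)
pink (array([559.4, 357.2]), array([53.8, 10.5]), 75.7)
```

Request:
jog_arm([
  [[3,6,0],[0,0,-2],1],
  [[6,12,-1],[0,0,-4],1],
  [[9,18,-2],[0,0,-6],1],
  [[12,24,-3],[0,0,-8],1],
  [[15,30,-4],[0,0,-10],1],
  [[17,36,-4],[0,0,-11],1],
  [[19,42,-4],[0,0,-11],1],
  [[21,48,-4],[0,0,-11],1],
])

```text
clock: 1.1
position: [0.3812, -0.1429, 0.1868]
ee_rot: [3.138, 0.156, 0.0]
force: [1.1, 0.7, -0.5]
width: 1.001
gripper_force: 0.0
```

Request:
jog_arm([
  [[2,5,-1],[0,0,0],1],
  [[4,10,-2],[0,0,0],1],
  [[4.9,13.3,-4],[0,0,0],1],
  [[4.9,13.3,-4],[0,0,0],1],
  [[4.9,13.3,-4],[0,0,0],1],
])

```text
clock: 1.72
position: [0.4295, -0.0125, 0.1468]
ee_rot: [3.137, 0.156, -0.001]
force: [-0.4, -0.6, 0.2]
width: 0.999
gripper_force: 0.0
```

```bash
cat >> h.py <<'E'
def wcast(d,s,px,z):
    "wrist fisheye pixels -> points on plane z"
    px=np.atleast_2d(px).astype(float)
    u=np.c_[(px[:,0]-d["cx"])/d["fx"],(px[:,1]-d["cy"])/d["fy"]];r=np.linalg.norm(u,axis=1)+1e-9
    v=np.c_[u*(np.sin(r)/r)[:,None],np.cos(r)]
    T=np.eye(4);T[:3,:3]=R.from_rotvec(s["ee_rot"]).as_matrix();T[:3,3]=s["position"];T=T@d["mount"]
    v=v@T[:3,:3].T;c=T[:3,3]
    return c+v*((z-c[2])/v[:,2])[:,None]
def look(name):
    from cell import arm
    s=arm.observe();d=arm.get_image("wrist");cv2.imwrite(f"pics/{name}.png",d["img"][:,:,::-1]);return s,d
E
python3 - <<'E'
from h import *
s,d=look("w1");print(s["position"],s["ee_rot"],s["clock"],s["force"],d["fx"],d["mount"])
m=mask(d["img"],5,18,150,80);c=biggest(m)
P=wcast(d,s,c[:,0],.069)[:,:2]*1000
print(cv2.boundingRect(c),cv2.minAreaRect(P.astype(np.float32)))
a=np.radians(5.7);Q=(P-[541.1,23.9])@np.array([[np.cos(a),-np.sin(a)],[np.sin(a),np.cos(a)]])
t=Q[Q[:,0]<-85];print("case-frame front x",Q[:,0].min(),"tab y",t[:,1].min(),t[:,1].max())
E
```

```text
[ 0.42954467 -0.01245562  0.14675545] [ 3.13728620e+00  1.56358361e-01 -1.42159148e-03] 1.725 [-0.42328894 -0.55775266  0.20820375] 325.19226210127806 [[-4.62963196e-04 -9.64074403e-01 -2.65631946e-01  7.19619048e-02]
 [ 9.99999680e-01 -6.19763700e-04  5.06472485e-04  6.98915688e-04]
 [-6.52906196e-04 -2.65631627e-01  9.64074381e-01 -1.58078635e-01]
 [ 0.00000000e+00  0.00000000e+00  0.00000000e+00  1.00000000e+00]]
(215, 134, 69, 87) ((456.8393859863281, 13.86422348022461), (65.12952423095703, 49.629493713378906), 5.6960906982421875)
case-frame front x -117.4049118832212 tab y -13.90988902017172 9.308986664047369
```

View pics/w1.png

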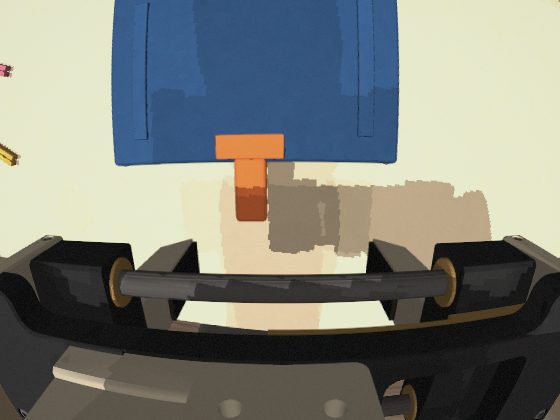

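The wrist view shows the tab at about (251,180), roughly 24 mm to the left of the fingers' centre line. I'll line up, go down and grip.

Request:
jog_arm([
  [[1.1,2.4,-2],[0,0,0],1],
  [[1.1,2.4,-6],[0,0,0],1],
  [[1.1,2.4,-10.2],[0,0,0],1],
  [[1.1,2.4,-10.2],[0,0,0],0.5],
  [[1.1,2.4,-10.2],[0,0,0],0],
  [[1.1,2.4,-10.2],[0,0,0],0],
  [[1.1,2.4,-10.2],[0,0,0],0],
  [[1.1,2.4,-10.2],[0,0,0],0],
], newtons=15)

```text
clock: 2.78
position: [0.4414, 0.0122, 0.0455]
ee_rot: [3.138, 0.156, 0.002]
force: [-0.3, 0.4, -0.6]
width: 0.511
gripper_force: 0.0
```

Request:
jog_arm([
  [[0,0,0],[0,0,0],0],
  [[0,0,0],[0,0,0],0],
  [[0,0,0],[0,0,0],0],
  [[0,0,0],[0,0,0],0],
  [[0,0,0],[0,0,0],0],
  [[0,0,0],[0,0,0],0],
])

```text
clock: 3.52
position: [0.4409, 0.0129, 0.0448]
ee_rot: [-3.137, -0.158, 0.0]
force: [-1.6, 4.7, 0.2]
width: 0.262
gripper_force: 15.0
```

Tab gripped: the opening is 24 mm at 15 N. Now the arc about the hinge.

Request:
jog_arm([
  [[0.1,0.05,1.8],[0,0,0],0],
  [[0.35,0.1,3.55],[0,0,0],0],
  [[0.8,0.15,5.25],[0,0,0],0],
  [[1.4,0.2,6.95],[0,0,0],0],
  [[2.15,0.3,8.55],[0,0,0],0],
  [[3.1,0.4,10.05],[0,0,0],0],
  [[4.2,0.5,11.45],[0,0,0],0],
  [[5.4,0.6,12.75],[0,0,0],0],
])

```text
clock: 4.53
position: [0.4942, 0.0182, 0.1724]
ee_rot: [-3.138, -0.157, 0.003]
force: [0.6, 3.7, -5.1]
width: 0.259
gripper_force: 15.0
```

Request:
jog_arm([
  [[1.35,0.15,1.2],[0,0,0],0],
  [[2.8,0.3,2.2],[0,0,0],0],
  [[4.3,0.45,3.1],[0,0,0],0],
  [[5.9,0.6,3.8],[0,0,0],0],
  [[7.6,0.8,4.4],[0,0,0],0],
  [[9.3,0.95,4.75],[0,0,0],0],
  [[11.1,1.1,5.0],[0,0,0],0],
  [[12,1.2,5.05],[0,0,0],0],
])

```text
clock: 5.52
position: [0.6152, 0.0304, 0.2227]
ee_rot: [-3.137, -0.157, 0.001]
force: [-1.7, 1.8, 1.9]
width: 0.258
gripper_force: 15.0
```

Request:
jog_arm([
  [[0.35,0.05,0],[0,0,0],0],
  [[0.7,0.05,0],[0,0,0],0],
  [[1.05,0.1,0],[0,0,0],0],
  [[1.4,0.15,-0.05],[0,0,0],0],
  [[1.75,0.2,-0.05],[0,0,0],0],
  [[2.1,0.2,-0.1],[0,0,0],0],
  [[2.1,0.2,-0.1],[0,0,0],0],
])

```text
clock: 6.4
position: [0.6364, 0.0325, 0.222]
ee_rot: [-3.137, -0.157, -0.001]
force: [-0.8, 3.4, 1.1]
width: 0.265
gripper_force: 15.0
```

Run:
```python
from h import *
from cell import arm
s=arm.observe();print(s["force"],s["position"])
d=arm.get_image("side");cv2.imwrite("pics/s1.png",cv2.resize(d["img"][180:320,240:430,::-1],None,fx=4,fy=4))
```

```text
[-0.79159187  3.37350532  1.12703479] [0.63638614 0.03254544 0.22199133]
```

View pics/s1.png

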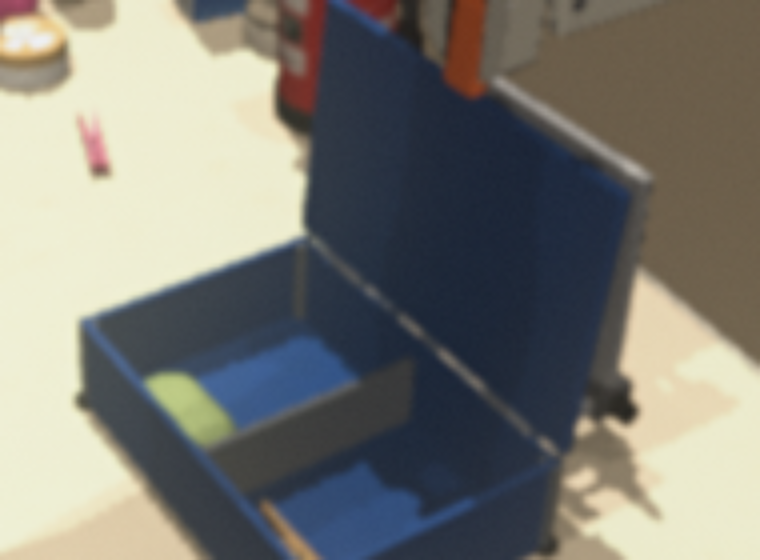

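The lid is just past upright. The soap is in the left compartment and the brown peg in the right. Next I creep on in 2 mm steps and watch the x force.

Request:
jog_arm([
  [[0.2,0,0],[0,0,0],0],
  [[0.4,0.05,-0.05],[0,0,0],0],
  [[0.5,0.05,-0.07],[0,0,0],0],
  [[0.5,0.05,-0.07],[0,0,0],0],
])

```text
clock: 6.95
position: [0.6412, 0.033, 0.2214]
ee_rot: [-3.137, -0.157, -0.001]
force: [-1.3, 4.7, 4.3]
width: 0.258
gripper_force: 15.0
```

Request:
jog_arm([
  [[0.2,0,0],[0,0,0],0],
  [[0.4,0.05,-0.05],[0,0,0],0],
  [[0.5,0.05,-0.09],[0,0,0],0],
  [[0.5,0.05,-0.09],[0,0,0],0],
])

```text
clock: 7.45
position: [0.6464, 0.0335, 0.2207]
ee_rot: [-3.137, -0.157, -0.002]
force: [-0.2, 4.7, 5.2]
width: 0.262
gripper_force: 15.0
```

Request:
jog_arm([
  [[0.2,0,0.03],[0,0,0],0],
  [[0.4,0,0],[0,0,0],0],
  [[0.5,0,-0.03],[0,0,0],0],
  [[0.5,0,-0.03],[0,0,0],0],
])

```text
clock: 7.95
position: [0.651, 0.034, 0.2199]
ee_rot: [-3.137, -0.157, -0.0]
force: [-0.3, 5.6, 2.4]
width: 0.262
gripper_force: 15.0
```

Request:
jog_arm([
  [[0.2,0,-0.02],[0,0,0],0],
  [[0.4,0.05,-0.07],[0,0,0],0],
  [[0.5,0.05,-0.09],[0,0,0],0],
  [[0.5,0.05,-0.09],[0,0,0],0],
])

```text
clock: 8.45
position: [0.656, 0.0344, 0.219]
ee_rot: [-3.137, -0.158, -0.0]
force: [-0.7, 5.4, 2.8]
width: 0.259
gripper_force: 15.0
```

Request:
jog_arm([
  [[0.2,0,-0.03],[0,0,0],0],
  [[0.4,0.05,-0.08],[0,0,0],0],
  [[0.5,0.05,-0.12],[0,0,0],0],
  [[0.5,0.05,-0.12],[0,0,0],0],
])

```text
clock: 8.95
position: [0.6611, 0.035, 0.2179]
ee_rot: [-3.137, -0.158, -0.0]
force: [-0.9, 5.7, 2.9]
width: 0.254
gripper_force: 15.0
```

Request:
jog_arm([
  [[0.2,0,-0.03],[0,0,0],0],
  [[0.4,0,-0.08],[0,0,0],0],
  [[0.5,0,-0.13],[0,0,0],0],
  [[0.5,0,-0.13],[0,0,0],0],
])

```text
clock: 9.45
position: [0.6661, 0.0355, 0.2166]
ee_rot: [-3.136, -0.158, -0.001]
force: [-0.6, 8.0, 2.0]
width: 0.26
gripper_force: 15.0
```

Request:
jog_arm([
  [[0.2,0.1,-0.04],[0,0,0],0],
  [[0.4,0.15,-0.1],[0,0,0],0],
  [[0.5,0.15,-0.14],[0,0,0],0],
  [[0.5,0.15,-0.14],[0,0,0],0],
])

```text
clock: 9.95
position: [0.6712, 0.036, 0.2152]
ee_rot: [-3.137, -0.157, -0.001]
force: [-0.5, 5.9, 2.1]
width: 0.266
gripper_force: 15.0
```

Request:
jog_arm([
  [[0.2,0.05,-0.04],[0,0,0],0],
  [[0.4,0.1,-0.11],[0,0,0],0],
  [[0.5,0.1,-0.16],[0,0,0],0],
  [[0.5,0.1,-0.16],[0,0,0],0],
])

```text
clock: 10.45
position: [0.6762, 0.0365, 0.2136]
ee_rot: [3.138, 0.156, 0.0]
force: [0.2, 3.6, 1.9]
width: 0.262
gripper_force: 15.0
```

Request:
jog_arm([
  [[0.2,0.05,-0.05],[0,0,0],0],
  [[0.4,0.05,-0.12],[0,0,0],0],
  [[0.5,0.05,-0.17],[0,0,0],0],
  [[0.5,0.05,-0.17],[0,0,0],0],
])

```text
clock: 10.95
position: [0.6812, 0.0371, 0.2119]
ee_rot: [3.138, 0.156, 0.001]
force: [-0.5, 2.5, 1.6]
width: 0.258
gripper_force: 15.0
```

Request:
jog_arm([
  [[0.2,0,-0.06],[0,0,0],0],
  [[0.4,0.05,-0.14],[0,0,0],0],
  [[0.4,0.05,-0.14],[0,0,0],0],
])

```text
clock: 11.32
position: [0.6849, 0.0375, 0.2104]
ee_rot: [3.137, 0.156, -0.001]
force: [-2.8, 1.9, 4.0]
width: 0.263
gripper_force: 15.0
```

Request:
jog_arm([
  [[0.2,0,-0.05],[0,0,0],0],
  [[0.2,0,-0.05],[0,0,0],0],
  [[0.2,0,-0.05],[0,0,0],0],
])

```text
clock: 11.7
position: [0.6866, 0.0376, 0.2098]
ee_rot: [3.137, 0.157, -0.001]
force: [-4.9, 2.1, 3.8]
width: 0.263
gripper_force: 15.0
```

The pad is felt: fx went from -0.5 to -2.8 to -4.9 N over about 5 mm. I'll ease back about 3 mm and let go.

Request:
jog_arm([
  [[-0.15,0,0.06],[0,0,0],0],
  [[-0.3,0,0.12],[0,0,0],0],
  [[-0.3,0,0.12],[0,0,0],0],
])

```text
clock: 12.08
position: [0.684, 0.0374, 0.2108]
ee_rot: [3.137, 0.156, -0.0]
force: [-1.6, 0.7, -2.5]
width: 0.265
gripper_force: 15.0
```

Request:
jog_arm([
  [[0,0,0],[0,0,0],0.6],
  [[0,0,0],[0,0,0],0.6],
  [[0,0,0],[0,0,0],0.7],
  [[0,0,0],[0,0,0],0.7],
  [[0,0,0],[0,0,0],0.7],
  [[0,0,0],[0,0,0],0.7],
])

```text
clock: 12.82
position: [0.6839, 0.0377, 0.2112]
ee_rot: [3.138, 0.157, 0.0]
force: [0.0, 0.5, 0.3]
width: 0.702
gripper_force: 0.0
```

Request:
jog_arm([
  [[0,0,4],[0,0,0],0.7],
  [[0,0,8],[0,0,0],0.7],
  [[-6,3,8],[0,0,10],0.7],
  [[-11,8,8],[0,0,20],1],
  [[-15,13,7],[0,0,30],1],
  [[-18,18,6],[0,0,40],1],
  [[-21,23,4],[0,0,50],1],
  [[-25,28,2],[0,0,60],1],
])

```text
clock: 13.82
position: [0.4416, 0.3082, 0.2355]
ee_rot: [2.634, 1.712, 0.002]
force: [0.5, 1.0, 0.2]
width: 1.002
gripper_force: 0.0
```

Run:
```python
from h import *
from cell import arm
s=arm.observe();print(s["joints"].round(2),s["position"],s["ee_rot"])
d=arm.get_image("side");cv2.imwrite("pics/s2.png",cv2.resize(d["img"][180:340,200:430,::-1],None,fx=3,fy=3))
s,d=look("w2")
im=d["img"]
m=mask(im,20,35,130,80);n,l,st,ct=cv2.connectedComponentsWithStats(m)
for i in range(1,n):
  if st[i,4]>60:print(st[i],wcast(d,s,ct[i],.012)[0].round(3),rect2 if 0 else "")
```

```text
[-0.22  0.36 -0.65  1.73  0.24  1.12 -1.36] [0.44163821 0.30819925 0.23548096] [2.63434587e+00 1.71155347e+00 2.31567589e-03]
[286 119  12  60 452] [0.457 0.342 0.012]
```

View pics/s2.png

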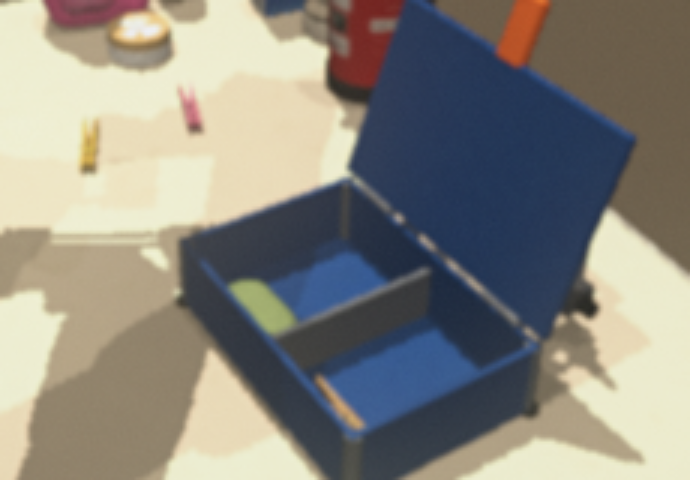

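View pics/w2.png

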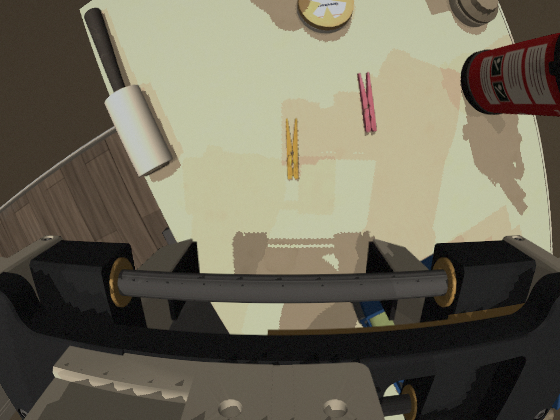

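The side view shows the lid resting open and the brown peg near (340,400) at the front of the right compartment. The wrist view has the yellow peg at (292,150) and the pink one at (367,103).

Run:
```python
from h import *
from cell import arm
s=arm.observe();d=arm.get_image("wrist")
c=biggest(mask(d["img"],18,35,110,60));P=wcast(d,s,c[:,0],.010)[:,:2]*1000
print(cv2.minAreaRect(P.astype(np.float32)),cv2.boundingRect(c))
R0=R.from_rotvec(s["ee_rot"]).as_matrix();print("toolx yaw",np.degrees(np.arctan2(R0[1,0],R0[0,0])))
t=arm.get_image("top")
m=mask(t["img"],5,25,60,60);m[:, :305]=0;m[:,405:]=0;m[:165]=0;m[245:]=0
a=np.radians(5.7);rot=np.array([[np.cos(a),-np.sin(a)],[np.sin(a),np.cos(a)]])
n,l,st,ct=cv2.connectedComponentsWithStats(m)
for i in range(1,n):
  if st[i,4]>25:
    p=ray(t,ct[i],.017)[0,:2]*1000;print(st[i],p,(p-[541,23])@rot)
```

```text
((458.9031982421875, 345.0865783691406), (71.47116088867188, 13.165704727172852), 68.80467987060547) (282, 117, 13, 61)
toolx yaw 66.55835349264345
[401 166   4  12  27] [629.31308926 -97.89680017] [  75.86899143 -129.07026832]
[367 218  25   7 106] [504.50037693 -42.4215151 ] [-42.81680175 -61.47290957]
[305 221  35  24 228] [460.23371215 118.35536481] [-70.89627362 102.90557437]
```

Request:
jog_arm([
  [[1.7,3.7,-4],[0,0,2.3],0.6],
  [[1.7,3.7,-9],[0,0,2.3],0.6],
  [[1.7,3.7,-14],[0,0,2.3],0.6],
  [[1.7,3.7,-18],[0,0,2.3],0.6],
  [[1.7,3.7,-21],[0,0,2.3],0.6],
  [[1.7,3.7,-22.5],[0,0,2.3],0.6],
  [[1.7,3.7,-23.1],[0,0,2.3],0.6],
  [[1.7,3.7,-23.1],[0,0,2.3],0.6],
], newtons=12)

```text
clock: 15.02
position: [0.4602, 0.3437, 0.0051]
ee_rot: [2.605, 1.756, 0.001]
force: [0.3, 0.1, 0.1]
width: 0.602
gripper_force: 0.0
```

Request:
jog_arm([
  [[0,0,0],[0,0,0],0],
  [[0,0,0],[0,0,0],0],
  [[0,0,0],[0,0,0],0],
  [[0,0,0],[0,0,0],0],
  [[0,0,0],[0,0,0],0],
  [[0,0,0],[0,0,0],0],
  [[0,0,0],[0,0,0],0],
  [[0,0,0],[0,0,0],0],
])

```text
clock: 16.02
position: [0.4595, 0.3437, 0.0046]
ee_rot: [2.604, 1.757, 0.0]
force: [-0.8, -0.7, 1.4]
width: 0.16
gripper_force: 12.0
```

Request:
jog_arm([
  [[0,0,5],[0,0,0],0],
  [[0,0,11],[0,0,0],0],
  [[0,-5,16],[0,0,-10],0],
  [[0,-10,20],[0,0,-20],0],
  [[2,-15,20],[0,0,-30],0],
  [[4,-20,20],[0,0,-40],0],
  [[6,-25,20],[0,0,-50],0],
  [[8,-30,20],[0,0,-60],0],
])

```text
clock: 17.02
position: [0.5399, 0.0418, 0.2047]
ee_rot: [3.134, 0.211, 0.001]
force: [1.1, -0.3, -0.2]
width: 0.155
gripper_force: 12.0
```

Run:
```python
from h import *
from cell import arm
s=arm.observe();Rm=R.from_rotvec(s["ee_rot"]).as_matrix();print(s["position"],s["width"],np.degrees(np.arctan2(Rm[1,0],Rm[0,0])))
```

```text
[0.53987255 0.0418407  0.20466122] 0.15498959485405822 7.68974451017256
```

Request:
jog_arm([
  [[1,-4,0],[0,0,-1],0],
  [[2.1,-7.2,-2],[0,0,-2],0],
  [[2.1,-7.2,-5],[0,0,-2],0],
  [[2.1,-7.2,-8],[0,0,-2],0],
  [[2.1,-7.2,-8],[0,0,-2],0],
])

```text
clock: 17.65
position: [0.5587, -0.0285, 0.1225]
ee_rot: [-3.137, -0.165, 0.007]
force: [0.5, 0.0, -0.3]
width: 0.16
gripper_force: 12.0
```

Run:
```python
from h import *
from cell import arm
d=arm.get_image("side");a=cv2.resize(d["img"][150:350,230:430,::-1],(400,400))
s,w=look("w3");b=cv2.resize(w["img"][:,:,::-1],(400,300));b=cv2.copyMakeBorder(b,0,100,0,0,0)
cv2.imwrite("pics/c3.png",np.hstack([a,b]));print(s["position"],s["force"])
```

```text
[ 0.55989102 -0.02829349  0.12411288] [ 0.10161724 -0.10084254 -0.53309994]
```

View pics/c3.png

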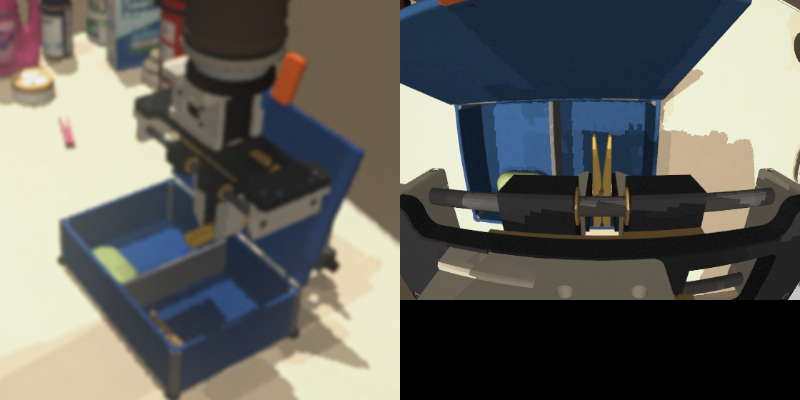

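The peg is centred over the right compartment, as the wrist crop shows. The hand clears the lid, so I go down in two stages.

Request:
jog_arm([
  [[-0.3,0,-1.5],[0,0,0],0],
  [[-0.3,0,-3],[0,0,0],0],
  [[-0.3,0,-4.5],[0,0,0],0],
  [[-0.3,0,-5.5],[0,0,0],0],
  [[-0.3,0,-5.5],[0,0,0],0],
])

```text
clock: 18.38
position: [0.5569, -0.0284, 0.0685]
ee_rot: [-3.137, -0.165, 0.003]
force: [0.3, 0.7, -0.4]
width: 0.162
gripper_force: 12.0
```

Request:
jog_arm([
  [[0,0,-1],[0,0,0],0],
  [[0,0,-2],[0,0,0],0],
  [[0,0,-3],[0,0,0],0],
  [[0,0,-4],[0,0,0],0],
  [[0,0,-4.5],[0,0,0],0],
  [[0,0,-4.5],[0,0,0],0],
])

```text
clock: 19.12
position: [0.5573, -0.0284, 0.0241]
ee_rot: [-3.137, -0.165, 0.001]
force: [0.2, 0.4, -0.7]
width: 0.155
gripper_force: 12.0
```

Request:
jog_arm([
  [[0,0,-0.7],[0,0,0],0],
  [[0,0,-1.2],[0,0,0],0],
  [[0,0,-1.2],[0,0,0],0.35],
  [[0,0,-1.2],[0,0,0],0.35],
  [[0,0,-1.2],[0,0,0],0.35],
  [[0,0,-1.2],[0,0,0],0.35],
])

```text
clock: 19.88
position: [0.5576, -0.0284, 0.0127]
ee_rot: [3.137, 0.165, 0.0]
force: [0.2, -0.4, 0.2]
width: 0.351
gripper_force: 0.0
```

Request:
jog_arm([
  [[0,0,1.5],[0,0,0],0.35],
  [[0,0,4],[0,0,0],0.35],
  [[0,0,8],[0,0,0],0.35],
  [[0,0,13],[0,0,0],0.35],
  [[-3,0,18],[0,0,0],0.35],
  [[-8,2,18],[0,0,0],0.35],
  [[-12,4,18],[0,0,0],0.35],
  [[-12,4,18],[0,0,0],0.35],
])

```text
clock: 20.88
position: [0.4349, 0.0128, 0.1937]
ee_rot: [3.136, 0.169, 0.0]
force: [0.8, 0.3, -0.7]
width: 0.348
gripper_force: 0.0
```

Run:
```python
from h import *
from cell import arm
d=arm.get_image("side");a=cv2.resize(d["img"][150:350,230:430,::-1],(400,400))
s,w=look("w4");b=cv2.resize(w["img"][:,:,::-1],(400,300));b=cv2.copyMakeBorder(b,0,100,0,0,0)
cv2.imwrite("pics/c4.png",np.hstack([a,b]));print(s["position"],s["force"],s["clock"])
```

```text
[0.43700506 0.01199098 0.19379154] [0.1739852  1.18337837 0.98042108] 20.925
```

View pics/c4.png

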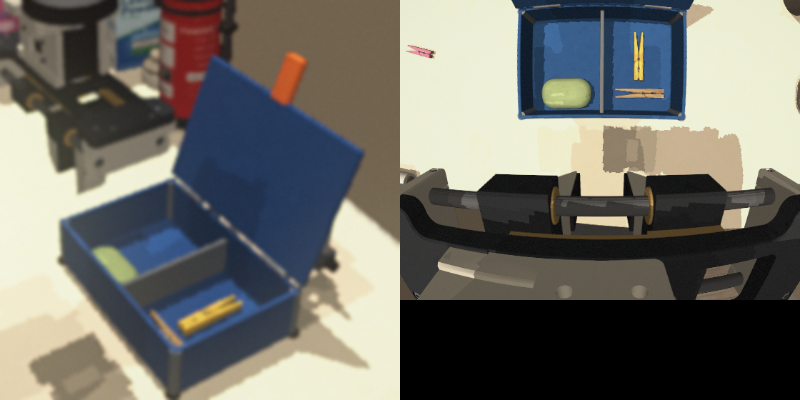

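The yellow peg lies flat in the right compartment, next to the brown peg. The lid rests open, the soap is where it was, and the arm is clear.

```bash
python3 -c "
from cell import arm
print(arm.sign_off())"
```

```text
the job is handed in; nothing more can be done
None
```

I've handed the job in, with no verdict returned: the lid rests open against its stop, and the yellow peg lies flat in the right compartment with the brown peg; the soap, pink peg and tin were left alone.

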